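Start the bead feeder: two toggles, then the hopper gate

ROBOT

A 6-joint arm with a two-finger parallel gripper is mounted at the origin on the work surface. World frame = base frame: x ahead of the robot, y to its left, z up, the work surface at z = 0. Lengths are in m, angles in rad, forces in N, time in s.
With the tool pointing down it reaches from about 0.25 to 0.775 m from the base axis. Payload 4 kg.
Tool frame: the origin (TCP) lies at the very end of the fingers, on their centre line; the grasp point (between the pads) lies hold_point_z behind it (hold_point_z is the distance from the TCP to the grasp point, in m); z points along the fingers, y is the direction in which the jaws open and shut (so a half turn about z gives the same grasp; the last joint's range is limited). The gripper opens to 94 mm and grips with 3 to 60 N. Pads are 16 mm wide; open, the fingers measure 119 mm over their backs; the gripper's body (75 mm by 177 mm) begins 78 mm behind the grasp point.
Start: joints at [-1.426, 0.087, 1.371, -0, 1.684, -0.103], TCP at [0.135, -0.533, 0.206] pointing down, gripper open.
Joint ranges: [-3.1, 3.1], [-0.76, 2.03], [0.27, 2.55], [-1.08, 4.22], [0.17, 2.65], [-2.57, 2.57]. Speed limits (rad/s): [2.79, 2.79, 3.14, 3.14, 3.14, 3.14].

INTERFACE

Orientations are given as [roll, pitch, yaw] about the fixed x, y, z axes, in that order (R = Rz(yaw) Ry(pitch) Rx(roll)).
In Python, from bench import * gives the robot as it stands.
- The arm moves only by the tool step_arm, never from a script. Its argument "increments" is text: rows parted by semicolons, each of 6 numbers parted by spaces: the shift along the tool's x, y, z in cm, then the turn, a rotation vector about the tool's x, y, z in rad. A call has 1 to 5 rows; each row shifts and turns the commanded pose from where the row before left it, along the tool's axes as they then stand; what a row does not reach is not made up. A row lasts 1/10 s, in which the tool goes at most 50 mm and 8.59 degrees, less where a joint would pass 70% of its speed; a pose out of reach is approached as far as the arm can. A call is refused whole if a number of a shift passes 5 or a number of a turn 0.15, either way. A call with a gripper value outside its range is refused whole. "claw" is the gripper's target within -1 to 1 (shut at 1, half-way at 0, fully open at -1), set as the call begins (left out, the last holds). The fingers move at their own pace and stop on an object; the grip force is fixed at half the most. Time passes only in rows, so rows that do not move let the fingers close. It gives the time, the measured TCP pose, the force and the opening at its end, in the units of the state.
- get_obs(): the state, without advancing time (a new reading comes with each control period).
- snapshot(name): name is "side" or "top"; returns the picture (420x560x3 uint8, red, green, blue); there is no depth.
- calibration(name): a dict with "camera_matrix" (3x3 intrinsics, pixels), "k1" (the pictures are not rectified: a ray, as slopes to the right and down, at radius r is drawn at 1 + k1 r^2 times it, then the intrinsics apply), "eye" and "orientation" of the camera in the world. Camera axes: x right, y up, looking along -z (the intrinsics and any distortion apply to the point x, -y, -z); pixel columns grow to the right and rows downward; lengths in m; the calibration is good to about 2 mm. A picture is of the moment at which its call begins. calibration takes no time and is no camera call.
- close_job(): hands the job in, once; it reports no verdict.
The state is a dict: "time": time; "joint_positions": joint angles; "qvel": joint speeds; "joint_torque": joint torques, N m; "tool_pos": TCP position; "ee_rot": TCP orientation; "wrist_force": force on the tool from outside, world axes, zero at the start; "wrist_torque": the same for the moment, N m; "width": finger opening in m.
Only numpy, scipy, OpenCV 4.12 (cv2) and the standard library are available. Lean on these libraries where they do the work, as an engineer would, in place of code of your own. Each camera call takes 0.05 s, during which the arm holds its last target. There are 200 camera calls.

TASK

Get the bead feeder going: switch on both yellow toggles on the control box (push them fully over to the green-striped side), leaving every black toggle as it is. Then pull the hopper's slide gate open by its red tab so that all four beads roll out into the white tray, and push the gate fully shut again. Do not open the gate before both yellow toggles are on, and do not shift or knock over the jar, the measuring cylinder or the cup.

Things in the scene. Friction and masses are not known exactly. Their poses are not given: they have to be found in the camera images.
- panel: grey control box fixed to the bench, 110 (x) x 200 (y) x 60 mm high with a flat aluminium top; origin at the centre of its underside. Its x axis points away from the robot (turned up to 20 degrees either way). Six toggle switches stand in one row along its y axis through the middle of its top, 28 mm apart, in any order of colours. A green stripe runs along the far (+x) edge = ON side, a grey stripe along the near edge = OFF side
- yel1_tip (a point): tip of a yellow-capped toggle lever: 10 mm thick round cap on a 7 mm stem, 40 mm from its pivot to the tip; the pivot lies on the box's top face (60 mm high) on the row's line, and the lever swings in the box's x-z plane
- yel1 (a joint): angle of that yellow toggle, rad: 0 = OFF (leaning 0.45 rad towards the robot, box -x), 0.9 = ON (leaning 0.45 rad away, box +x), upright at 0.45. Stiff: it stays at whatever angle it is left, so push it right over to its end stop; takes about 2 N at the cap. Starts OFF
- yel2_tip (a point): tip of a yellow-capped toggle lever: 10 mm thick round cap on a 7 mm stem, 40 mm from its pivot to the tip; the pivot lies on the box's top face (60 mm high) on the row's line, and the lever swings in the box's x-z plane
- yel2 (a joint): angle of that yellow toggle, rad: 0 = OFF (leaning 0.45 rad towards the robot, box -x), 0.9 = ON (leaning 0.45 rad away, box +x), upright at 0.45. Stiff: it stays at whatever angle it is left, so push it right over to its end stop; takes about 2 N at the cap. Starts OFF
- blk1_tip (a point): tip of a black-capped toggle lever: 10 mm thick round cap on a 7 mm stem, 40 mm from its pivot to the tip; the pivot lies on the box's top face (60 mm high) on the row's line, and the lever swings in the box's x-z plane
- blk1 (a joint): angle of that black toggle, rad: 0 = OFF (leaning 0.45 rad towards the robot, box -x), 0.9 = ON (leaning 0.45 rad away, box +x), upright at 0.45. Stiff: it stays at whatever angle it is left, so push it right over to its end stop; takes about 2 N at the cap. Starts OFF; to be left as found
- blk2_tip (a point): tip of a black-capped toggle lever: 10 mm thick round cap on a 7 mm stem, 40 mm from its pivot to the tip; the pivot lies on the box's top face (60 mm high) on the row's line, and the lever swings in the box's x-z plane
- blk2 (a joint): angle of that black toggle, rad: 0 = OFF (leaning 0.45 rad towards the robot, box -x), 0.9 = ON (leaning 0.45 rad away, box +x), upright at 0.45. Stiff: it stays at whatever angle it is left, so push it right over to its end stop; takes about 2 N at the cap. Starts OFF; to be left as found
- blk3_tip (a point): tip of a black-capped toggle lever: 10 mm thick round cap on a 7 mm stem, 40 mm from its pivot to the tip; the pivot lies on the box's top face (60 mm high) on the row's line, and the lever swings in the box's x-z plane
- blk3 (a joint): angle of that black toggle, rad: 0 = OFF (leaning 0.45 rad towards the robot, box -x), 0.9 = ON (leaning 0.45 rad away, box +x), upright at 0.45. Stiff: it stays at whatever angle it is left, so push it right over to its end stop; takes about 2 N at the cap. Starts ON; to be left as found
- blk4_tip (a point): tip of a black-capped toggle lever: 10 mm thick round cap on a 7 mm stem, 40 mm from its pivot to the tip; the pivot lies on the box's top face (60 mm high) on the row's line, and the lever swings in the box's x-z plane
- blk4 (a joint): angle of that black toggle, rad: 0 = OFF (leaning 0.45 rad towards the robot, box -x), 0.9 = ON (leaning 0.45 rad away, box +x), upright at 0.45. Stiff: it stays at whatever angle it is left, so push it right over to its end stop; takes about 2 N at the cap. Starts ON; to be left as found
- hopper: bead hopper on a fixed stand; origin on the bench right below the gate's red tab when shut; x axis points away from the robot (turned up to 11 degrees either way). Clear square throat 60 mm outside, 52 mm inside, centred 87 mm along +x, its floor is the gate at 85 mm height; its flared rim tops out at 142 mm and reaches to 45 mm from the tab's middle. Under it a ramp leads the beads to a white open tray (91 mm along x by 82 mm along y inside, walls 45 mm high) on the +x side
- gate (a joint): slide gate, m: 0 = shut, grows as the gate is pulled towards the robot (hopper -x), 0.065 = fully open at the stop; friction about 2 N, stays where it is left. Beads begin to drop before it is fully open; the last fall at about 0.055
- gate_tab (a point): middle of the gate's red upright tab, which is 10 mm thick (hopper x), 24 mm wide (hopper y), 38 mm high, standing on the 4 mm gate plate; this point is 22 mm above the plate's top (107 mm above the bench) and the tab's top is 16 mm higher; it moves with the gate
- tray_mid (a point): centre of the tray's inner floor, 6 mm above the bench; axes as the hopper's
- bead1_center (a point): centre of a loose 22 mm round bead (orange or blue plastic, 12 g), one of four lying on the gate in the hopper's throat at the start
- bead2_center (a point): centre of a loose 22 mm round bead (orange or blue plastic, 12 g), one of four lying on the gate in the hopper's throat at the start
- bead3_center (a point): centre of a loose 22 mm round bead (orange or blue plastic, 12 g), one of four lying on the gate in the hopper's throat at the start
- bead4_center (a point): centre of a loose 22 mm round bead (orange or blue plastic, 12 g), one of four lying on the gate in the hopper's throat at the start
- bottle: bystander: glass reagent jar with blue cap, 60 mm across, 130 mm high, loose; origin at the centre of its underside
- cylinder: bystander: white measuring cylinder, 72 mm foot, 175 mm high, loose; origin at the centre of its underside
- cup: bystander: small white plastic cup, 64 mm across, 65 mm high, loose; origin at the centre of its underside

How it is judged:
On the way, in this order (a step that is already met when the one before it is completed fails the run):
1. both yellow toggles are ON (value of joint each of yel1, yel2 above 0.72 rad), for 0.2 s.
2. the gate has been pulled and all four beads lie in the tray (x of bead1_center in the frame of tray_mid between -0.046 and 0.046 m and y of bead1_center in the frame of tray_mid between -0.042 and 0.042 m and z of each of bead1_center, bead2_center, bead3_center, bead4_center in the frame of tray_mid below 0.045 m and x of bead2_center in the frame of tray_mid between -0.046 and 0.046 m and y of bead2_center in the frame of tray_mid between -0.042 and 0.042 m and x of bead3_center in the frame of tray_mid between -0.046 and 0.046 m and y of bead3_center in the frame of tray_mid between -0.042 and 0.042 m and x of bead4_center in the frame of tray_mid between -0.046 and 0.046 m and y of bead4_center in the frame of tray_mid between -0.042 and 0.042 m and value of joint gate above 0.03 m), for 0.2 s.
At the end, for the whole second after the job is handed in: both yellow toggles ON (over 0.72 of 0.9 rad), each black toggle as it started (within 0.2 rad of its end stop), all four beads at rest in the tray, gate shut to within 5 mm (all of step 1 and value of joint each of blk1, blk2 below 0.2 rad and value of joint each of blk3, blk4 above 0.7 rad and x of bead1_center in the frame of tray_mid between -0.046 and 0.046 m and y of bead1_center in the frame of tray_mid between -0.042 and 0.042 m and z of each of bead1_center, bead2_center, bead3_center, bead4_center in the frame of tray_mid below 0.045 m and x of bead2_center in the frame of tray_mid between -0.046 and 0.046 m and y of bead2_center in the frame of tray_mid between -0.042 and 0.042 m and x of bead3_center in the frame of tray_mid between -0.046 and 0.046 m and y of bead3_center in the frame of tray_mid between -0.042 and 0.042 m and x of bead4_center in the frame of tray_mid between -0.046 and 0.046 m and y of bead4_center in the frame of tray_mid between -0.042 and 0.042 m and value of joint gate below 0.005 m and linear speed of each of bead1, bead2, bead3, bead4 below 0.05 m/s and velocity of joint gate below 0.01 m/s); the robot touches nothing.
It fails at once if a black toggle is moved more than 0.3 rad from where it started (value of joint any of blk1, blk2 above 0.3 rad or value of joint any of blk3, blk4 below 0.6 rad).
It fails at once if the gate is opened more than 10 mm before both yellow toggles are ON (value of joint gate above 0.01 m and value of joint any of yel1, yel2 below 0.45 rad).
It fails at once if the jar, the cylinder or the cup is moved more than 20 mm or tipped (distance of any of bottle, cylinder, cup from where it was at the start of the episode above 0.02 m or angle between any of bottle, cylinder, cup's own z axis and vertical above 0.3 rad).
It also fails if it takes over 53 s, if anything falls off the work surface, if the arm or the gripper's body presses on something with over 40 N, if the wrist force passes 120 N, or if a joint passes its speed limit or range.

## Working session

There is one attempt and no reset: what is moved stays moved. The work goes in short steps, Python scripts to look and compute and a tool call to move; the robot and the scene stay as the last step left them, time stands still between calls to the robot, and variables do not carry over. Pictures are saved under pics/ and viewed, about 8 in all and at most 12, crops included, and the job is handed in when it is done.

Besides the shell and the picture viewer there is one more tool, called after "Request:" as name(argument=value, ...) on one line, values as JSON. step_arm: Moves the arm, as the interface text tells. Its arguments: {"type":"object","properties":{"increments":{"type":"string"},"claw":{"type":"number"}},"required":["increments"]}

```bash
mkdir -p pics; ls; cat > h.py <<'E'
from bench import *
import numpy as np, cv2
from scipy.spatial.transform import Rotation as R
def cam(n):
    c=calibration(n); o=np.array(c["orientation"],float)
    M=o if o.shape==(3,3) else (R.from_euler('xyz',o).as_matrix() if o.size==3 else None)
    return np.array(c["camera_matrix"]),c["k1"],np.array(c["eye"]),M
def ray(n,u,v):
    K,k,e,M=cam(n)
    d=np.array([(u-K[0,2])/K[0,0],(v-K[1,2])/K[1,1]]); s=d.copy()
    for _ in range(20): s=d/(1+k*(s@s))
    return e,M@np.array([s[0],-s[1],-1])
def atz(n,u,v,z):
    e,d=ray(n,u,v); return e+d*(z-e[2])/d[2]
def proj(n,p):
    K,k,e,M=cam(n); q=M.T@(np.array(p)-e); s=np.array([q[0],-q[1]])/-q[2]; s=s*(1+k*(s@s))
    return K[0,0]*s[0]+K[0,2],K[1,1]*s[1]+K[1,2]
def save(n,f,box=None,sc=1):
    im=snapshot(n)[:,:,::-1]
    if box: im=im[box[1]:box[3],box[0]:box[2]]
    cv2.imwrite('pics/'+f,cv2.resize(im,None,fx=sc,fy=sc,interpolation=cv2.INTER_CUBIC))
E
python3 - <<'E'
from h import *
for n in("top","side"): print(calibration(n)); save(n,n+'0.png',sc=1.42)
print(get_obs())
E
```

```text
pics
{'camera_matrix': array([[540.72865583,   0.        , 277.3321823 ],
       [  0.        , 540.72865583, 207.91251155],
       [  0.        ,   0.        ,   1.        ]]), 'k1': -0.1522889939033476, 'eye': array([ 0.40625659, -0.00167169,  1.467995  ]), 'orientation': array([ 0.13791057, -0.00225383, -1.57528454])}
{'camera_matrix': array([[469.5952148 ,   0.        , 278.25475293],
       [  0.        , 469.5952148 , 208.71318958],
       [  0.        ,   0.        ,   1.        ]]), 'k1': -0.12333435594037513, 'eye': array([-0.08140243, -1.07149637,  0.98379683]), 'orientation': array([ 0.94689241, -0.00873067, -0.55597564])}
{'time': 0.1, 'joint_positions': array([-1.42610016e+00,  8.79220155e-02,  1.37206899e+00, -1.99253588e-05,
        1.68362852e+00, -1.03066328e-01]), 'qvel': array([-1.86722538e-03, -3.17568142e-03, -2.85727843e-03, -7.54916936e-04,
        1.72388166e-03,  8.53904618e-05]), 'joint_torque': array([ 1.74178360e-03, -3.41252124e+01, -3.03301799e+01,  7.18969549e-02,
        3.04195785e-02, -1.01946978e-04]), 'tool_pos': array([ 0.1348148 , -0.53271343,  0.20441619]), 'ee_rot': array([-3.13957450e+00, -1.88834452e-04,  2.47760084e-01]), 'wrist_force': array([-0.48125843, -0.12851365,  0.45855724]), 'wrist_torque': array([ 0.05549002,  0.01875527, -0.00317911]), 'width': 0.09404783180624837}
```

View pics/top0.png

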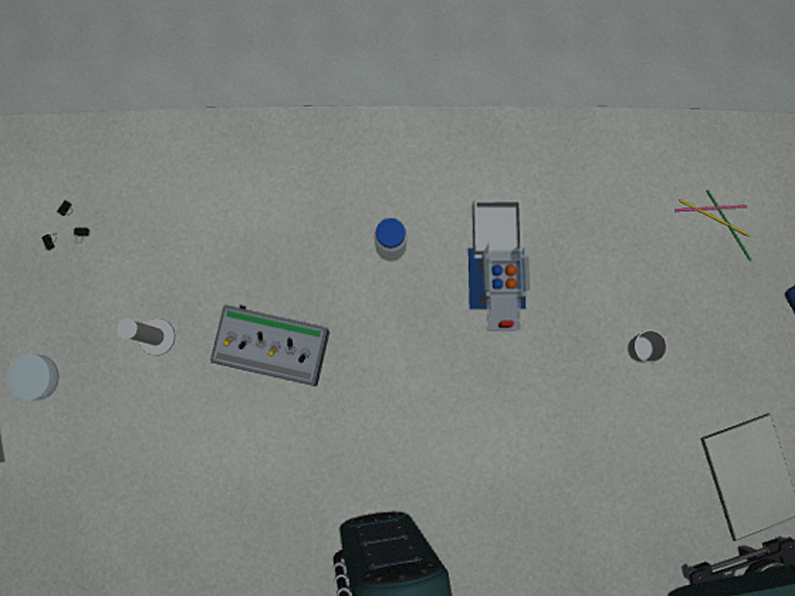

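View pics/side0.png

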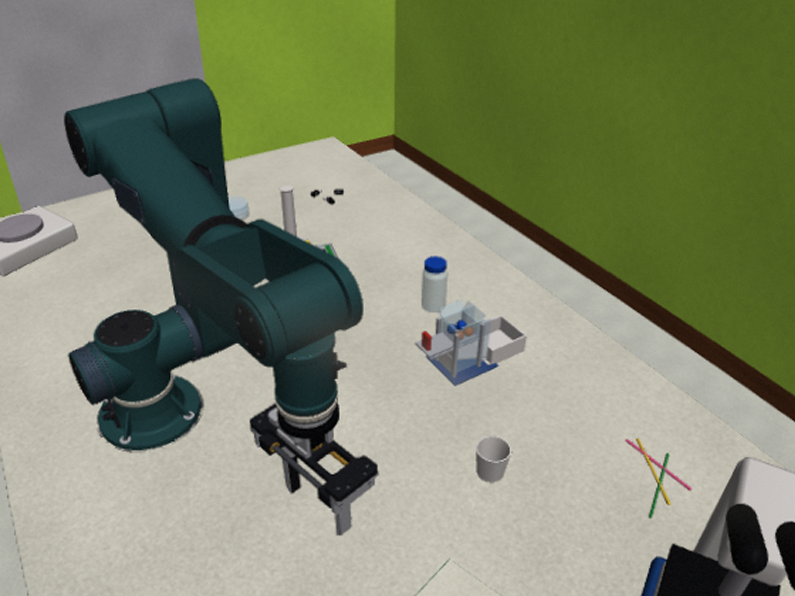

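The top view shows the panel at about (270,345) with the yellow caps at (228,341) and (272,350). The hopper's tab is at (506,323), and the jar, cylinder and cup are clear of both. The side view shows the arm hiding the panel. Next I'll take an enlarged crop of each.

```bash
python3 - <<'E'
from h import *
im=snapshot("top")[:,:,::-1]
a=cv2.resize(im[205:280,140:240],None,fx=7,fy=7,interpolation=cv2.INTER_CUBIC)
b=cv2.resize(im[135:240,320:385],None,fx=5.7,fy=5.7,interpolation=cv2.INTER_CUBIC)
cv2.imwrite('pics/a.png',a);cv2.imwrite('pics/b.png',b)
E
```

```text
(no output)
```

View pics/a.png

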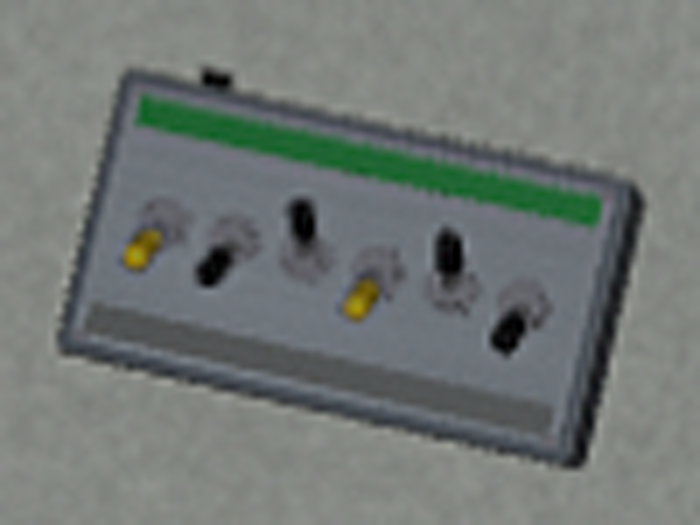

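View pics/b.png

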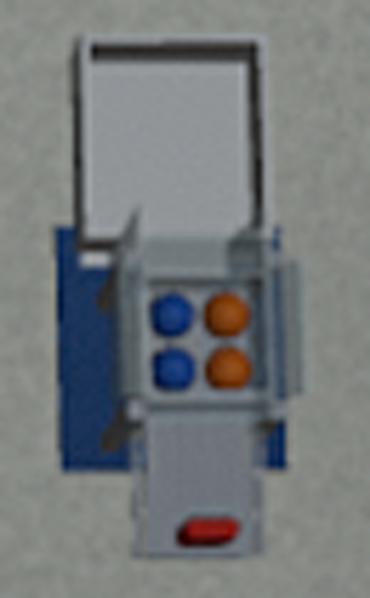

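The panel crop shows the order from the left (+y) as Y, B, B(on), Y, B(on), B. The caps are at crop pixels (140,252), (210,268), (302,212), (360,300), (449,245) and (508,332). The hopper crop shows the red tab at (208,531). I'll fit the poses from these.

```bash
python3 - <<'E'
from h import *
from scipy.optimize import least_squares
f=lambda p,o,s:(o[0]+(p[0]+.5)/s-.5,o[1]+(p[1]+.5)/s-.5)
P=lambda *p:f(p,(140,205),7)
H=lambda *p:f(p,(320,135),5.7)
s=np.sin(.45)*.036; c=.06+np.cos(.45)*.036
on=[0,0,1,0,1,0]
pts=[];px=[];
for i,q in enumerate([(142,248),(212,266),(302,215),(361,297),(449,248),(510,329)]):
    pts.append((s if on[i] else -s,.07-.028*i,c));px.append(P(*q))
for q,k in [((125,75),(.055,.1)),((640,188),(.055,-.1)),((580,465),(-.055,-.1)),((62,350),(-.055,.1))]:
    pts.append((*k,.06));px.append(P(*q))
pts=np.array(pts);px=np.array(px)
def tf(v,p): return np.c_[p[:,:2]@np.array([[np.cos(v[2]),-np.sin(v[2])],[np.sin(v[2]),np.cos(v[2])]]).T+v[:2],p[:,2]]
def fit(v0,pts,px):
    r=least_squares(lambda v:(np.array([proj("top",p) for p in tf(v,pts)])-px).ravel(),v0,loss='soft_l1',x_scale=.01)
    print(r.x.round(4),np.degrees(r.x[2]),"\n",(r.fun.reshape(-1,2)).round(1).tolist());return r.x
v=fit([.45,.2,-.2],pts,px)
print(tf(v,pts[[0,3]]).round(4), 'caps')
# hopper: tray inner floor corners are hidden; use tab top, plate near corners, plate pt, beads
hp=np.array([(0,0,.123),(.074,.0125,.098),(.074,-.0125,.098),(.1,.0125,.098),(.1,-.0125,.098)])
hq=np.array([H(208,525),H(173,370),H(228,369),H(172,315),H(227,314)])
h=fit([.4,-.2,0],hp,hq)
for q,z in [((82,38),.045),((268,38),.045),((134,556),.085),((260,556),.085),((63,470),0),((286,467),0)]:
    print(q,atz("top",*H(*q),z).round(4))
for u,z in [((391,232),.13),((128,329),.175),((645,347),.065)]: print(atz("top",u[0]/1.42,u[1]/1.42,z).round(3))
E
```

```text
[ 0.512   0.2252 -0.2153] -12.333522074049899 
 [[-0.3, 1.4], [0.2, 1.2], [0.6, -1.2], [-0.0, 1.4], [0.8, -1.2], [-0.0, 1.5], [0.1, -1.4], [0.0, -1.7], [-0.7, -0.0], [-0.7, -0.0]]
[[0.5117 0.2969 0.0924]
 [0.4938 0.2149 0.0924]] caps
[ 0.5435 -0.2031 -0.0205] -1.1733509843555872 
 [[0.1, 0.4], [-0.1, -0.1], [-0.1, 0.2], [0.0, -0.4], [0.0, -0.1]]
(82, 38) [ 0.7858 -0.1604  0.045 ]
(268, 38) [ 0.7859 -0.2496  0.045 ]
(134, 556) [ 0.5346 -0.1746  0.085 ]
(260, 556) [ 0.5342 -0.2319  0.085 ]
(63, 470) [ 0.5841 -0.1518  0.    ]
(286, 467) [ 0.585  -0.2598  0.    ]
[ 0.706 -0.001  0.13 ]
[0.529 0.452 0.175]
[ 0.502 -0.473  0.065]
```

```bash
cat >> h.py <<'E'
def plan(target,yaw,n,start=None):
    o=get_obs(); p=np.array(o["tool_pos"]); y=R.from_euler('xyz',o["ee_rot"]).as_matrix(); y=np.arctan2(y[1,0],y[0,0])
    if start is not None: p,y=np.array(start[0]),start[1]
    d=(np.array(target)-p)/n; dy=((yaw-y+np.pi)%(2*np.pi)-np.pi); m=max(1,int(np.ceil(abs(dy)/.145))); rows=[]
    for k in range(n):
        Rm=R.from_euler('xyz',[np.pi,0,y]).as_matrix(); t=Rm.T@d*100; r=-dy/m if k<m else 0; y-=r
        rows.append("%.2f %.2f %.2f 0 0 %.3f"%(*t,r))
    for i in range(0,n,5): print("; ".join(rows[i:i+5]))
def fr(v,x,y,z):
    c,s=np.cos(v[2]),np.sin(v[2]); return np.array([v[0]+c*x-s*y,v[1]+s*x+c*y,z])
PN=[.511,.2252,-.2153]; HP=[.5435,-.2031,-.0205]
E
python3 - <<'E'
from h import *
print(fr(PN,-.048,.07,.16)); plan(fr(PN,-.048,.07,.16),np.pi/2-.2153,20)
E
```

```text
[0.47906304 0.30383861 0.16      ]
2.69 -3.63 0.22 0 0 -0.138; 3.17 -3.23 0.22 0 0 -0.138; 3.59 -2.76 0.22 0 0 -0.138; 3.93 -2.24 0.22 0 0 -0.138; 4.20 -1.67 0.22 0 0 -0.138
4.39 -1.08 0.22 0 0 -0.138; 4.50 -0.46 0.22 0 0 -0.138; 4.52 0.17 0.22 0 0 -0.138; 4.45 0.79 0.22 0 0 0.000; 4.45 0.79 0.22 0 0 0.000
4.45 0.79 0.22 0 0 0.000; 4.45 0.79 0.22 0 0 0.000; 4.45 0.79 0.22 0 0 0.000; 4.45 0.79 0.22 0 0 0.000; 4.45 0.79 0.22 0 0 0.000
4.45 0.79 0.22 0 0 0.000; 4.45 0.79 0.22 0 0 0.000; 4.45 0.79 0.22 0 0 0.000; 4.45 0.79 0.22 0 0 0.000; 4.45 0.79 0.22 0 0 0.000
```

Request:
step_arm(increments="2.7 -3.6 0.2 0 0 -0.14; 3.2 -3.2 0.2 0 0 -0.14; 3.6 -2.8 0.2 0 0 -0.14; 3.9 -2.2 0.2 0 0 -0.14; 4.2 -1.7 0.2 0 0 -0.14", claw=1)

```text
time: 0.65
tool_pos: [0.2207, -0.3223, 0.195]
ee_rot: [-3.141, -0.0, 0.953]
wrist_force: [0.4, -0.7, 1.3]
width: 0.0571
```

Request:
step_arm(increments="4.4 -1.1 0.2 0 0 -0.14; 4.5 -0.5 0.2 0 0 -0.14; 4.5 0.2 0.2 0 0 -0.14; 4.4 0.8 0.2 0 0 0; 4.4 0.8 0.2 0 0 0")

```text
time: 1.15
tool_pos: [0.3042, -0.1134, 0.1853]
ee_rot: [3.141, 0.0, 1.367]
wrist_force: [0.8, 0.4, 0.5]
width: 0.0175
```

Request:
step_arm(increments="4.4 0.8 0 0 0 0; 4.4 0.8 0 0 0 0; 4.4 0.8 0 0 0 0; 4.4 0.8 0 0 0 0; 4.4 0.8 0 0 0 0")

```text
time: 1.65
tool_pos: [0.3878, 0.0943, 0.1854]
ee_rot: [3.141, 0.0, 1.369]
wrist_force: [1.7, -1.0, -0.4]
width: 0.0007
```

Request:
step_arm(increments="4.5 0.9 0.3 0 0 0.014; 4.5 0.9 0.3 0 0 0; 4.5 0.9 0.3 0 0 0; 4.5 0.9 0.3 0 0 0; 4.4 0.9 0.3 0 0 0")

```text
time: 2.15
tool_pos: [0.4795, 0.3036, 0.1698]
ee_rot: [-3.141, 0.001, 1.354]
wrist_force: [0.0, -0.4, 0.6]
width: 0.0004
```

Request:
step_arm(increments="0 0 0 0 0 0; 0 0 0 0 0 0")

```text
time: 2.35
tool_pos: [0.4788, 0.3018, 0.169]
ee_rot: [-3.139, 0.002, 1.355]
wrist_force: [-1.6, -0.6, 0.2]
width: 0.0006
```

```bash
python3 - <<'E'
from h import *
save("side","s1.png",(170,130,290,220),6.5)
o=get_obs();print(o["tool_pos"],o["ee_rot"],proj("side",o["tool_pos"]))
plan(fr(PN,-.048,.07,.083),np.pi/2-.2153,3)
for y in(.07,-.014): 
  for x,z in((0,.06),(-.0174,.096),(.0174,.096)):print(y,x,np.round(proj("side",fr(PN,x,y,z)),1))
E
```

```text
[0.47882931 0.30111589 0.16985148] [-3.14066018e+00  1.57390751e-03  1.35408086e+00] (np.float64(206.28165358437798), np.float64(153.80917046564056))
0.09 -0.01 2.90 0 0 -0.001; 0.09 -0.01 2.90 0 0 0.000; 0.09 -0.01 2.90 0 0 0.000
0.07 0 [221.  177.4]
0.07 -0.0174 [215.8 169.8]
0.07 0.0174 [225.  168.3]
-0.014 0 [226.6 189.2]
-0.014 -0.0174 [221.3 181.5]
-0.014 0.0174 [230.8 179.8]
```

View pics/s1.png

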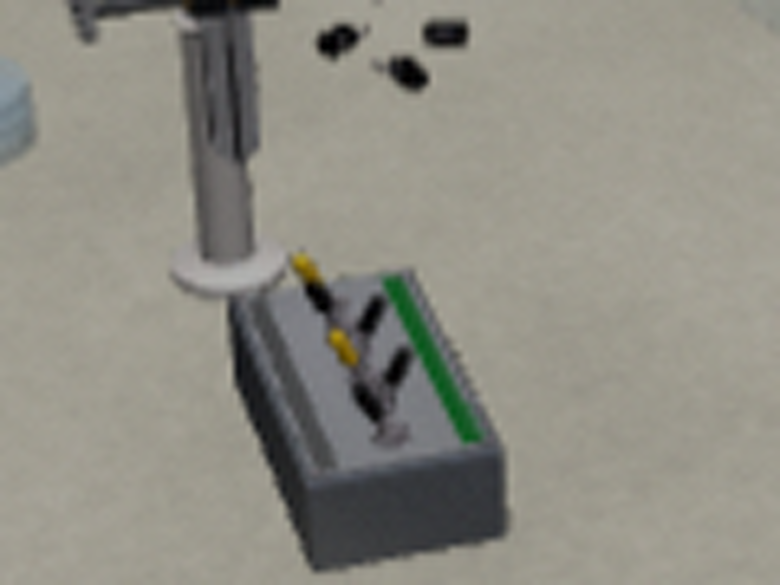

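The yellow tips in the side crop, at about (300,258) and (338,335), agree with the fit to within about 1 px, roughly 2 mm. I'll descend behind yel1 and push it.

Request:
step_arm(increments="0.1 0 2.9 0 0 0; 0.1 0 2.9 0 0 0; 0.1 0 2.9 0 0 0; 0 0 0 0 0 0; 0 0 0 0 0 0")

```text
time: 2.9
tool_pos: [0.4798, 0.3034, 0.0843]
ee_rot: [3.141, 0.0, 1.352]
wrist_force: [1.3, 0.3, 1.0]
width: 0.0006
```

Request:
step_arm(increments="0 0.8 0 0 0 0; 0 0.5 0 0 0 0; 0 0.5 0 0 0 0; 0 0.5 0 0 0 0; 0 0.5 0 0 0 0")

```text
time: 3.4
tool_pos: [0.5078, 0.2993, 0.089]
ee_rot: [3.14, -0.003, 1.354]
wrist_force: [-8.8, -2.6, 18.5]
width: 0.0004
```

Request:
step_arm(increments="0 0.5 0 0 0 0; 0 0.3 0 0 0 0; 0 0.3 0 0 0 0; 0 0.2 0 0 0 0; 0 0 0 0 0 0")

```text
time: 3.9
tool_pos: [0.5201, 0.2954, 0.0831]
ee_rot: [-3.141, 0.001, 1.354]
wrist_force: [-0.2, 0.2, 0.8]
width: 0.0008
```

```bash
cat >> h.py <<'E'
def loc(v):
    p=get_obs()["tool_pos"]; c,s=np.cos(v[2]),np.sin(v[2]); d=p[:2]-np.array(v[:2]); return np.round([c*d[0]+s*d[1],-s*d[0]+c*d[1],p[2]],4)
E
python3 -c "
from h import *
print(loc(PN),get_obs()['wrist_force'])"
```

```text
[-0.0061  0.0705  0.0831] [-0.22810225  0.18009245  0.76183927]
```

```bash
python3 - <<'E'
from h import *
im=np.hstack([cv2.resize(snapshot(n)[b[1]:b[3],b[0]:b[2],::-1],(400,400),interpolation=cv2.INTER_CUBIC) for n,b in(("side",(190,145,250,205)),("top",(140,200,210,270)))])
cv2.imwrite('pics/c1.png',im)
E
```

```text
(no output)
```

View pics/c1.png

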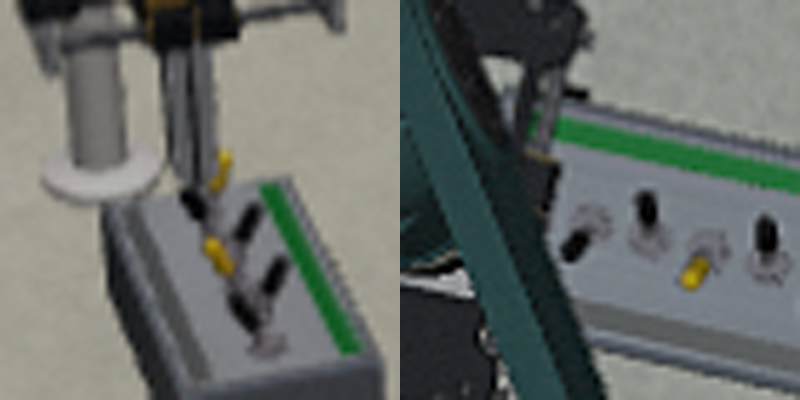

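yel1 has swung over, with its cap at about (226,165) in the side crop, but it stands more upright than the ON blacks. I'll keep pushing to the stop.

Request:
step_arm(increments="0 0.3 0 0 0 0; 0 0.3 0 0 0 0; 0 0 0 0 0 0")

```text
time: 4.3
tool_pos: [0.524, 0.2944, 0.0822]
ee_rot: [-3.137, 0.002, 1.354]
wrist_force: [-4.8, 1.0, 0.9]
width: 0.0006
```

Request:
step_arm(increments="0 0.3 0 0 0 0; 0 0 0 0 0 0")

```text
time: 4.5
tool_pos: [0.5244, 0.2943, 0.0821]
ee_rot: [-3.131, 0.002, 1.355]
wrist_force: [-10.9, 1.9, 2.7]
width: 0.0004
```

Force rises without motion, so yel1 is at its stop. I'll back off and go to yel2.

Request:
step_arm(increments="0 -2.5 0 0 0 0; 0 -2.5 0 0 0 0; 0 0 -3 0 0 0; 0 0 -2 0 0 0; -4.2 0 0 0 0 0")

```text
time: 5.0
tool_pos: [0.4739, 0.2666, 0.1371]
ee_rot: [3.134, -0.006, 1.358]
wrist_force: [1.1, -0.5, 1.0]
width: 0.0006
```

Request:
step_arm(increments="-4.2 0 0 0 0 0; 0 0 0 0 0 0; 0 0 0 0 0 0")

```text
time: 5.3
tool_pos: [0.4624, 0.2219, 0.1337]
ee_rot: [3.14, -0.001, 1.352]
wrist_force: [0.1, 0.8, 0.8]
width: 0.0004
```

```bash
python3 -c "
from h import *
print(loc(PN),get_obs()['ee_rot'])"
```

```text
[-0.0468 -0.0136  0.1337] [ 3.14031117e+00 -6.25615078e-04  1.35194667e+00]
```

Request:
step_arm(increments="0 -0.2 2.5 0 0 0; 0 0 2.5 0 0 0; 0 0 0 0 0 0; 0 0.5 0 0 0 0; 0 0.5 0 0 0 0")

```text
time: 5.8
tool_pos: [0.4712, 0.2216, 0.085]
ee_rot: [3.139, -0.001, 1.355]
wrist_force: [-0.0, 0.0, -0.3]
width: 0.0005
```

Request:
step_arm(increments="0 0.4 0 0 0 0; 0 0.4 0 0 0 0; 0 0.4 0 0 0 0; 0 0.4 0 0 0 0; 0 0.4 0 0 0 0")

```text
time: 6.3
tool_pos: [0.4902, 0.2171, 0.0887]
ee_rot: [3.139, -0.002, 1.354]
wrist_force: [-6.3, -2.3, 19.2]
width: 0.0006
```

Request:
step_arm(increments="0 0.4 0 0 0 0; 0 0.4 0 0 0 0; 0 0.4 0 0 0 0; 0 0.4 0 0 0 0; 0 0 0 0 0 0")

```text
time: 6.8
tool_pos: [0.5065, 0.2133, 0.0852]
ee_rot: [3.138, -0.002, 1.353]
wrist_force: [-0.5, 0.3, 1.1]
width: 0.0004
```

Request:
step_arm(increments="0 0.3 0 0 0 0; 0 0.3 0 0 0 0; 0 0 0 0 0 0")

```text
time: 7.1
tool_pos: [0.5072, 0.2127, 0.0839]
ee_rot: [-3.133, 0.0, 1.355]
wrist_force: [-10.3, 1.8, 11.6]
width: 0.0006
```

Request:
step_arm(increments="0 0.2 0 0 0 0; 0 0 0 0 0 0; 0 -2.5 0 0 0 0; 0 -2.5 0 0 0 0; 0 0 -4 0 0 0")

```text
time: 7.6
tool_pos: [0.4529, 0.2194, 0.1125]
ee_rot: [-3.12, 0.014, 1.356]
wrist_force: [0.4, 1.0, -0.4]
width: 0.0007
```

Request:
step_arm(increments="0 0 -4 0 0 0; -4.5 -1 -3 0 0 0; -4.5 -1 0 0 0 0; -4.5 -1 0 0 0 0; -4.5 -1 0 0 0 0")

```text
time: 8.1
tool_pos: [0.3866, 0.0573, 0.1902]
ee_rot: [-3.141, 0.001, 1.355]
wrist_force: [0.7, -1.6, -0.2]
width: 0.0001
```

```bash
python3 - <<'E'
from h import *
im=np.hstack([cv2.resize(snapshot(n)[b[1]:b[3],b[0]:b[2],::-1],(400,400),interpolation=cv2.INTER_CUBIC) for n,b in(("side",(195,145,255,205)),("top",(150,195,230,275)))])
cv2.imwrite('pics/c2.png',im)
print(fr(HP,0,0,.2)); plan(fr(HP,0,0,.2),np.pi/2-.0205,9)
E
```

```text
[ 0.5435 -0.2031  0.2   ]
-2.41 2.34 -0.11 0 0 -0.102; -2.63 2.09 -0.11 0 0 -0.102; -2.83 1.81 -0.11 0 0 0.000; -2.83 1.81 -0.11 0 0 0.000; -2.83 1.81 -0.11 0 0 0.000
-2.83 1.81 -0.11 0 0 0.000; -2.83 1.81 -0.11 0 0 0.000; -2.83 1.81 -0.11 0 0 0.000; -2.83 1.81 -0.11 0 0 0.000
```

View pics/c2.png

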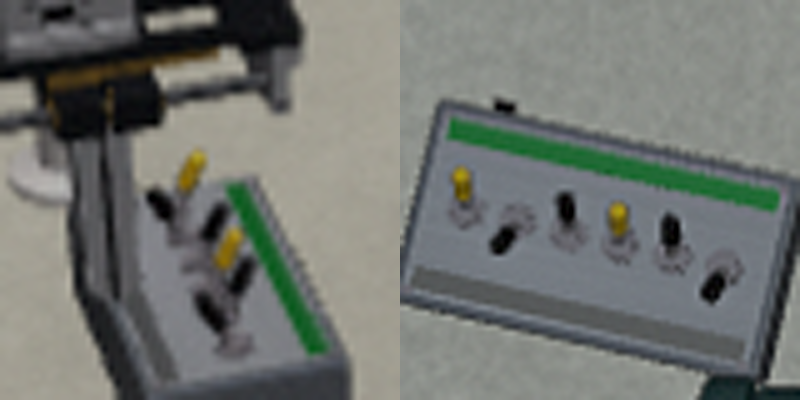

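Both yellows now lean towards green, with caps at (461,185) and (619,218) in the top crop, and the blacks are unchanged. I'll check the angles numerically from the cap centroids.

```bash
python3 - <<'E'
from h import *
from scipy import ndimage
for n,b in(("side",(195,145,255,205)),("top",(150,195,230,275))):
    im=snapshot(n)[b[1]:b[3],b[0]:b[2]].astype(int)
    m=(im[:,:,0]-im[:,:,2]>60)&(im[:,:,1]-im[:,:,2]>35); l,k=ndimage.label(m)
    for i in range(1,k+1):
        if (l==i).sum()>5: c=ndimage.center_of_mass(m,l,i); print(n,(l==i).sum(),np.round([c[1]+b[0],c[0]+b[1]],1))
    # black dark centroids
    m=(im.max(2)<45); l,k=ndimage.label(m)
    for i in range(1,k+1):
        if 8<(l==i).sum()<60: c=ndimage.center_of_mass(m,l,i); print(' dark',n,(l==i).sum(),np.round([c[1]+b[0],c[0]+b[1]],1))
    for a in(0,.6,.75,.9):
        print(n,a,[np.round(proj(n,fr(PN,.033*np.sin(a-.45),.07-.028*i,.06+.033*np.cos(a-.45))),1).tolist() for i in range(6)])
E
```

```text
side 14 [223.4 169.9]
side 14 [228.6 181.9]
 dark side 9 [211. 178.]
 dark side 11 [218.8 175.4]
 dark side 11 [226.7 178.2]
 dark side 11 [230.7 186.2]
 dark side 14 [226.5 191.8]
side 0 [[216.7, 171.2], [218.5, 175.0], [220.3, 178.9], [222.2, 182.8], [224.2, 186.9], [226.2, 191.2]]
side 0.6 [[221.8, 169.6], [223.6, 173.4], [225.5, 177.2], [227.5, 181.2], [229.5, 185.3], [231.5, 189.4]]
side 0.75 [[223.1, 169.6], [224.9, 173.4], [226.8, 177.3], [228.8, 181.2], [230.8, 185.3], [232.9, 189.5]]
side 0.9 [[224.3, 169.9], [226.2, 173.6], [228.1, 177.5], [230.1, 181.4], [232.1, 185.5], [234.2, 189.7]]
top 17 [162.1 231.4]
top 15 [193.2 238.2]
 dark top 15 [182.9 236.3]
 dark top 16 [203.9 240.8]
 dark top 16 [170.1 242.8]
 dark top 18 [212.3 252. ]
top 0 [[159.9, 241.4], [170.3, 243.7], [180.9, 246.0], [191.4, 248.4], [202.0, 250.7], [212.7, 253.0]]
top 0.6 [[161.4, 234.0], [171.9, 236.3], [182.4, 238.6], [192.9, 240.9], [203.6, 243.2], [214.2, 245.6]]
top 0.75 [[161.9, 232.2], [172.4, 234.5], [182.9, 236.8], [193.4, 239.1], [204.0, 241.4], [214.7, 243.8]]
top 0.9 [[162.5, 230.5], [172.9, 232.8], [183.4, 235.1], [194.0, 237.4], [204.5, 239.7], [215.2, 242.1]]
```

The yellows read the same offset as the ON blacks in both views, about 0.9 rad, so both are at the ON stop. Now to the hopper, with the jaws part open to 30 mm to clear the rim.

Request:
step_arm(increments="-2.4 2.3 -0.1 0 0 -0.1; -2.6 2.1 -0.1 0 0 -0.1; -2.8 1.8 -0.1 0 0 0; -2.8 1.8 -0.1 0 0 0; -2.8 1.8 -0.1 0 0 0", claw=0.36)

```text
time: 8.8
tool_pos: [0.4769, -0.0826, 0.1949]
ee_rot: [-3.141, -0.001, 1.556]
wrist_force: [0.3, 0.9, -0.1]
width: 0.03
```

Request:
step_arm(increments="-2.8 1.8 -0.1 0 0 0; -2.8 1.8 -0.1 0 0 0; -2.8 1.8 -0.1 0 0 0; -2.8 1.8 -0.1 0 0 0; 0 0 0 0 0 0")

```text
time: 9.3
tool_pos: [0.5477, -0.1977, 0.1972]
ee_rot: [-3.139, -0.0, 1.553]
wrist_force: [-0.9, -0.8, -0.3]
width: 0.0299
```

```bash
python3 - <<'E'
from h import *
print(loc(HP),get_obs()['ee_rot'],get_obs()['width']); plan(fr(HP,0,0,.15),np.pi/2-.0205,1)
im=np.hstack([cv2.resize(snapshot(n)[b[1]:b[3],b[0]:b[2],::-1],(400,400),interpolation=cv2.INTER_CUBIC) for n,b in(("side",(275,190,375,290)),("top",(310,170,390,250)))])
cv2.imwrite('pics/c3.png',im)
for z in(.085,.107,.123):print(proj("side",fr(HP,0,0,z)))
E
```

```text
[0.0041 0.0055 0.1972] [-3.13928979e+00 -2.54631332e-04  1.55291236e+00] 0.029907518261576047
-0.55 -0.41 4.72 0 0 0.003
(np.float64(300.03628687564026), np.float64(244.56627844416846))
(np.float64(300.3091886632279), np.float64(238.83209938566966))
(np.float64(300.51042103710483), np.float64(234.59205618666198))
```

View pics/c3.png

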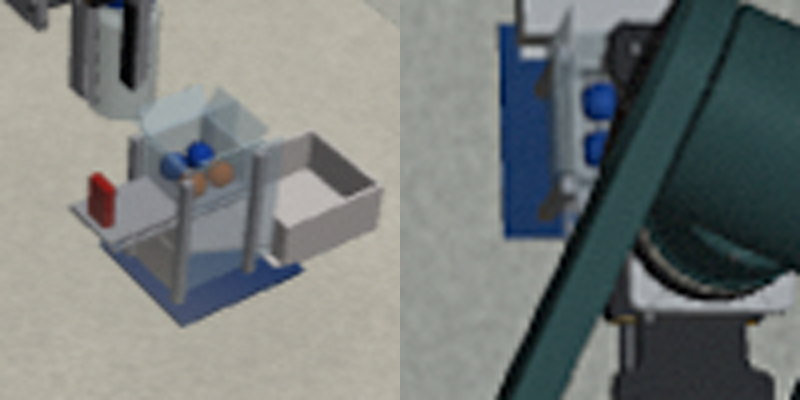

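The tab in the side crop has its middle at (102,202), which is picture pixel (300.5,240.5) against a predicted (300.3,238.8), so it's good to a few mm. I'll descend over it.

Request:
step_arm(increments="-0.5 -0.4 2.5 0 0 0; 0 0 2.4 0 0 0; 0 0 0 0 0 0")

```text
time: 9.7
tool_pos: [0.5393, -0.1981, 0.1466]
ee_rot: [-3.134, -0.004, 1.556]
wrist_force: [0.1, -0.8, -0.4]
width: 0.0303
```

Request:
step_arm(increments="0 0 1.5 0 0 0; 0 0 1.5 0 0 0; 0 0 1.0 0 0 0; 0 0 1.0 0 0 0; 0 0 0 0 0 0")

```text
time: 10.2
tool_pos: [0.5404, -0.2005, 0.0988]
ee_rot: [-3.139, -0.001, 1.554]
wrist_force: [-0.9, -0.2, -0.2]
width: 0.0302
```

Request:
step_arm(increments="0 0 0.2 0 0 0; 0 0 0 0 0 0; 0 0 0 0 0 0; 0 0 0 0 0 0; 0 0 0 0 0 0", claw=1)

```text
time: 10.7
tool_pos: [0.542, -0.2013, 0.0994]
ee_rot: [3.14, 0.001, 1.554]
wrist_force: [1.5, -0.3, 0.4]
width: 0.01
```

The grip reads 10 mm, which is the tab. Pulling it open now.

Request:
step_arm(increments="0 -0.8 0 0 0 0; 0 -1.2 0 0 0 0; 0 -1.2 0 0 0 0; 0 -1.2 0 0 0 0; 0 -1 0 0 0 0")

```text
time: 11.2
tool_pos: [0.4863, -0.2015, 0.0994]
ee_rot: [3.14, 0.003, 1.553]
wrist_force: [2.3, -4.1, 1.2]
width: 0.0099
```

Request:
step_arm(increments="0 -0.7 0 0 0 0; 0 -0.3 0 0 0 0; 0 0 0 0 0 0; 0 0 0 0 0 0; 0 0 0 0 0 0")

```text
time: 11.7
tool_pos: [0.4777, -0.2015, 0.0994]
ee_rot: [3.138, 0.003, 1.553]
wrist_force: [5.9, -5.7, -1.2]
width: 0.0098
```

Request:
step_arm(increments="0 0 0 0 0 0; 0 0 0 0 0 0; 0 0 0 0 0 0; 0 0 0 0 0 0; 0 0 0 0 0 0")

```text
time: 12.2
tool_pos: [0.4777, -0.2015, 0.0994]
ee_rot: [3.138, 0.004, 1.553]
wrist_force: [4.5, -4.9, -1.0]
width: 0.0098
```

```bash
python3 - <<'E'
from h import *
print(loc(HP),get_obs()['width'],get_obs()['wrist_force'])
im=np.hstack([cv2.resize(snapshot(n)[b[1]:b[3],b[0]:b[2],::-1],(400,400),interpolation=cv2.INTER_CUBIC) for n,b in(("side",(275,190,375,290)),("top",(310,130,410,230)))])
cv2.imwrite('pics/c4.png',im)
E
```

```text
[-0.0658  0.0002  0.0994] 0.009776225477171635 [ 4.5234303  -4.86049122 -0.99829549]
```

View pics/c4.png

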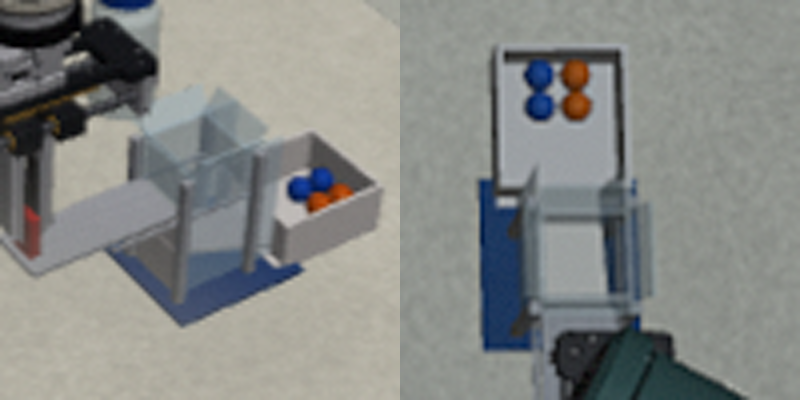

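All four beads lie in the tray, at (540,73), (576,73), (540,105) and (576,105) in the top crop, and the gate is fully open. Pushing it shut.

Request:
step_arm(increments="0 0.8 0 0 0 0; 0 1.2 0 0 0 0; 0 1.2 0 0 0 0; 0 1.2 0 0 0 0; 0 1 0 0 0 0")

```text
time: 12.8
tool_pos: [0.5316, -0.2013, 0.0994]
ee_rot: [-3.141, 0.001, 1.554]
wrist_force: [-3.5, -3.3, 5.6]
width: 0.01
```

Request:
step_arm(increments="0 0.7 0 0 0 0; 0 0.4 0 0 0 0; 0 0.2 0 0 0 0; 0 0 0 0 0 0; 0 0 0 0 0 0")

```text
time: 13.3
tool_pos: [0.5428, -0.2012, 0.0994]
ee_rot: [-3.137, 0.0, 1.554]
wrist_force: [-7.2, -2.5, 8.1]
width: 0.0096
```

Request:
step_arm(increments="0 0 0 0 0 0; 0 0 0 0 0 0; 0 0 0 0 0 0; 0 0 0 0 0 0", claw=0.36)

```text
time: 13.7
tool_pos: [0.5444, -0.2004, 0.098]
ee_rot: [-3.141, -0.001, 1.554]
wrist_force: [0.3, -0.4, -0.2]
width: 0.0298
```

Request:
step_arm(increments="0 0 -2 0 0 0; 0 0 -4 0 0 0; 0 0 -4 0 0 0; 0 -4 -1 0 0 0; 0 -4 0 0 0 0")

```text
time: 14.2
tool_pos: [0.4655, -0.2001, 0.2114]
ee_rot: [3.137, 0.002, 1.555]
wrist_force: [-0.3, -0.1, 1.1]
width: 0.03
```

Request:
step_arm(increments="0 -4 0 0 0 0; 0 -4 0 0 0 0; 0 0 0 0 0 0; 0 0 0 0 0 0; 0 0 0 0 0 0")

```text
time: 14.7
tool_pos: [0.3854, -0.1984, 0.2088]
ee_rot: [3.141, -0.0, 1.554]
wrist_force: [1.0, -0.5, -0.9]
width: 0.0299
```

```bash
python3 - <<'E'
from h import *
save("top","c5.png",(0,120,560,300),1.42)
im=snapshot("top"); a=cv2.resize(im[205:280,140:240,::-1],(400,300),interpolation=cv2.INTER_CUBIC); b=cv2.resize(im[135:240,310:400,::-1],(257,300),interpolation=cv2.INTER_CUBIC)
c=cv2.imread('pics/c5.png'); t=np.hstack([a,b]); cv2.imwrite('pics/c5.png',np.vstack([c[:,:795],cv2.copyMakeBorder(t,0,0,0,795-t.shape[1],cv2.BORDER_CONSTANT)]))
E
```

```text
(no output)
```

View pics/c5.png

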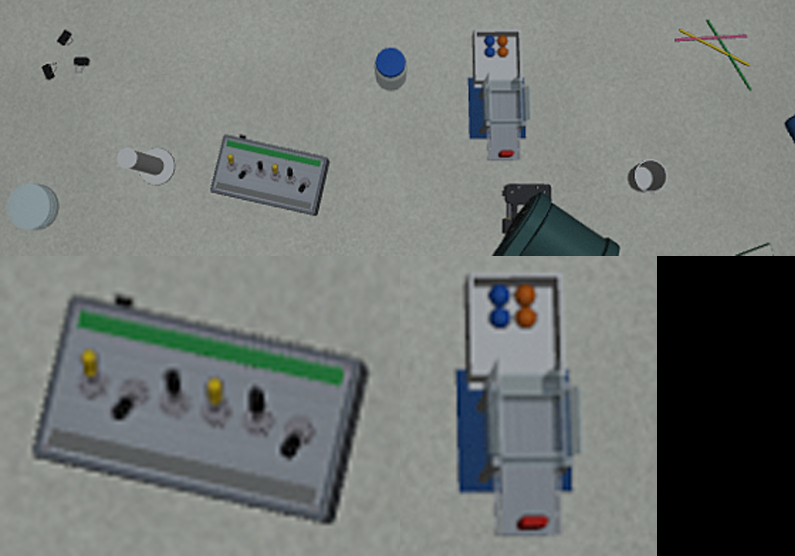

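The tab is back at its starting pixel, (506,323). The beads are in the tray, both yellows are ON, the blacks are unchanged, and the jar, cylinder and cup are where they started. Handing in.

```bash
python3 -c "
from bench import *
print(close_job())"
```

```text
the job is handed in; nothing more can be done
None
```

The job is done and handed in at about 15 s of robot time, well inside the 53 s limit. The hand-in reports no verdict.

**What I did:** I pushed both yellow toggles over to their ON stops with the closed fingertips. I then gripped the red tab, pulled the gate about 65 mm to its stop, waited until all four beads lay in the tray, pushed the gate shut and backed the arm away.

**Last checks:**
- **Toggles:** The yellow caps sit at the same lean as the two black toggles that are ON, and no black toggle moved.
- **Beads:** All four are in the tray.
- **Gate:** At the shut stop the gripper was back where it first gripped the tab, to about 1 mm. In the final picture the tab is at its starting pixel.
- **Bystanders:** The jar, cylinder and cup are at their starting pixels in the top view.
- **Robot:** It touches nothing, and the wrist force reads about 1 N.

**Small disagreements:**
- My pose fit for the control box was off by up to 1.7 px (about 4 mm), probably because I assumed the wrong centre for the caps.
- The tab also sat about 1.7 px from its prediction in the side view.
- Each toggle push briefly lifted the fingertip, with about 19 N upward at the wrist, before the lever went over.

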